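# Tip the nuts from the chute into the nut box

### The job

Two steel hex nuts lie in the small wooden chute on the workbench. Lift the chute by its upright grip with the nuts in it, tip both nuts out of its open end through the large square opening in the top of the wooden nut box (not the look-alike box with the small opening) without touching the nuts with the gripper, then stand the empty chute upright on the bench again and let go.

Things in the scene. Friction and masses are not known exactly. Their poses are not given: they have to be found in the camera images.
- chute: Loose wooden trough, 0.3 kg, 180 (x) x 46 x 32 mm high, open end at +x, end wall at -x; metal floor 5 mm, channel 30 mm wide. Amid it a 24 mm long bridge, 60 mm high underneath, bears the grip: a square post 24 x 24 mm over the origin, 70 to 118 mm up. Origin: centre of underside, z up; lip at x = +90 mm. Starts level on the bench. Nuts slide at 14 to 20 degrees of tilt; 35 to 40 empties it.
- nutbox: Pale wooden box 130 x 130 mm, 92 mm high, fixed to the bench, with a square opening 76 x 76 mm in the middle of its 10 mm thick top; pour from any side. Origin: centre of its underside, axes along its sides, z up. A like box whose opening is only 26 mm wide stands near it; the two swap places.
- nut1: Steel hex nut, 21 mm across flats (24 mm across corners), 11 mm high, 24 g, lying flat in the chute near its closed end. Origin: centre of its underside, z along its axis.
- nut2: A second, identical hex nut, lying flat in the chute between the first nut and the bridge. Origin: centre of its underside, z along its axis.

How it is judged (in metres and radians):
On the way, in this order (a step that is already met when the one before it is completed fails the run):
1. the chute is lifted at least 40 mm off the bench, within 11 degrees of level, with both nuts in it (height (world z) of chute above 0.04 m and angle between chute's own z axis and vertical below 0.2 rad and z of nut1 in the frame of chute between 0 and 0.03 m and distance between each of nut1, nut2 and chute below 0.1 m and z of nut2 in the frame of chute between 0 and 0.03 m), for 0.2 s.
2. the chute, off the bench, is tilted more than 14 degrees (height (world z) of chute above 0.04 m and angle between chute's own z axis and vertical above 0.25 rad), for 0.1 s.
At the end, for the whole second after the job is handed in: Both nuts lie at rest inside the nut box (within 56 mm of its centre along each side and below 60 mm height); the chute stands at rest on the bench, its underside within 8 mm of bench height and within 7 degrees of upright (x of nut1 in the frame of nutbox between -0.056 and 0.056 m and y of nut1 in the frame of nutbox between -0.056 and 0.056 m and z of nut1 in the frame of nutbox between 0 and 0.06 m and linear speed of each of nut1, nut2 below 0.05 m/s and x of nut2 in the frame of nutbox between -0.056 and 0.056 m and y of nut2 in the frame of nutbox between -0.056 and 0.056 m and z of nut2 in the frame of nutbox between 0 and 0.06 m and height (world z) of chute between -0.008 and 0.008 m and angle between chute's own z axis and vertical below 0.12 rad and linear speed of chute below 0.03 m/s); the robot touches nothing.
It fails at once if the fingers touch nut 1 (more than 0.5 N) (contact force between the fingers and nut1 above 0.5 N).
It fails at once if the fingers touch nut 2 (more than 0.5 N) (contact force between the fingers and nut2 above 0.5 N).
It also fails if it takes over 58 s, if anything falls off the work surface, if the arm or the gripper's body presses on something with over 40 N, if the wrist force passes 120 N, or if a joint passes its speed limit or range.

### The arm

A 6-joint arm with a two-finger parallel gripper is mounted at the origin on the work surface. World frame = base frame: x ahead of the robot, y to its left, z up, the work surface at z = 0. Lengths are in mm, angles in rad, forces in N, time in s.
With the tool pointing down it reaches from about 350 to 775 mm from the base axis. Payload 7.3 kg.
Tool frame: the origin (TCP) lies between the finger pads; the fingertips stand bot.tip_extent ahead of it and the grasp point (between the pads) lies 6 mm ahead of it (bot.tip_extent is the distance from the TCP to the fingertips, in mm); x points along the fingers, y is the direction in which the jaws open and shut, and the axes are right-handed (so a half turn about x gives the same grasp; the last joint's range is limited). The gripper opens to 92 mm and grips with 3 to 60 N. Pads are 19 mm wide; open, the fingers measure 130 mm over their backs; the gripper's body (75 mm by 190 mm) begins 47 mm behind the grasp point.
Start: joints at [1.018, 0.342, 1.524, -0, 1.275, -0.146], TCP at [207.715, 482.18, 251.741] pointing down, gripper open.
Joint ranges: [-2.53, 2.53], [-0.77, 2.02], [0.04, 2.7], [-1, 4.14], [0.28, 2.66], [-3.11, 3.11]. Speed limits (rad/s): [2.57, 2.57, 3.14, 3.14, 3.14, 3.14].

### API

Orientations are given as [roll, pitch, yaw] about the fixed x, y, z axes, in that order (R = Rz(yaw) Ry(pitch) Rx(roll)).
In Python, from plant import bot, capture, workorder gives the robot as it stands. The module is installed in compiled form; this text tells all that it offers.
- The arm moves only by the shell command python3 -m crank 'ROWS'. ROWS is JSON, a list of rows, each an object with "linear": the shift along the tool's x, y, z in cm, a list of three; "delta_rot": the turn, a rotation vector about the tool's x, y, z in degrees, a list of three; "fingers": the opening, from 0 (shut) to 1 (fully open). In form: [{"linear": [x, y, z], "delta_rot": [wx, wy, wz], "fingers": fingers}, ...]. A call has exactly 5 rows; each row shifts and turns the commanded pose from where the row before left it, along the tool's axes as they then stand; what a row does not reach is not made up. A row lasts 1/10 s, in which the tool goes at most 50 mm and 8.59 degrees, less where a joint would pass 70% of its speed; a pose out of reach is approached as far as the arm can. A call with a gripper value outside its range is refused whole. The fingers move at their own pace and stop on an object; the grip force is fixed at half the most. Time passes only in rows, so rows that do not move let the fingers close, or fill a call up. It gives the time, the measured TCP pose, the force and the opening at its end, in the units of the state.
- bot.get_obs(): the state, without advancing time (a new reading comes with each control period).
- capture(name): name is "scene" or "top" or "wrist"; returns a dict with "image" (420x560x3 uint8, blue, green, red), "mtx" (3x3 intrinsics, pixels), "dist_coeffs" ([k1, k2, p1, p2, k3] as OpenCV has them; the pictures are not rectified), "pose" (4x4, takes a point from camera to world coordinates). Camera axes: x right, y down, z forward; pixel columns grow to the right and rows downward; lengths in mm; the calibration is good to about 2 mm. A picture is of the moment at which its call begins. There is no depth.
- workorder.close_job(): hands the job in, once; it reports no verdict.
The state is a dict: "time": time; "joint_positions": joint angles; "dq": joint speeds; "tau": joint torques, N m; "tool_pos": TCP position; "tcp_rot": TCP orientation; "contact_force": force on the tool from outside, world axes, zero at the start; "moment": the same for the moment, N m; "grip_width": finger opening in mm.
Only numpy, scipy, OpenCV 4.12 (cv2) and the standard library are available. Lean on these libraries where they do the work, as an engineer would, in place of code of your own. Each camera call takes 0.05 s, during which the arm holds its last target. There are 200 camera calls.

## Working session

There is one attempt and no reset: what is moved stays moved. The work goes in short steps, Python scripts to look and compute and a shell command to move; the robot and the scene stay as the last step left them, time stands still between calls to the robot, and variables do not carry over. Pictures are saved under pics/ and viewed, on a budget of 10 in all, crops included, one or two more only if the job needs it, and the job is handed in when it is done.

```bash
mkdir -p pics
cat > h.py <<'E'
import numpy as np,cv2
from plant import bot,capture,workorder
def snap(cam,fn):
    c=capture(cam); cv2.imwrite('pics/'+fn,c['image']); np.savez('pics/'+fn+'.npz',**c); return c
def px2w(fn,uv,z):
    c=np.load('pics/'+fn+'.npz'); p=cv2.undistortPoints(np.array(uv,float).reshape(-1,1,2),c['mtx'],c['dist_coeffs']).reshape(-1,2)
    T=c['pose']; d=np.c_[p,np.ones(len(p))]@T[:3,:3].T; o=T[:3,3]; z=np.broadcast_to(z,len(p))
    return o+d*((z-o[2])/d[:,2])[:,None]
def w2px(fn,P):
    c=np.load('pics/'+fn+'.npz'); T=np.linalg.inv(c['pose'])
    return cv2.projectPoints(np.array(P,float).reshape(-1,1,3),cv2.Rodrigues(T[:3,:3])[0],T[:3,3],c['mtx'],c['dist_coeffs'])[0].reshape(-1,2)
E
python3 - <<'E'
from h import *
for n in('top','scene'):
    c=snap(n,n+'0.png'); print(n,c['pose'].round(2).tolist(),c['mtx'][0,0])
print(bot.get_obs(),bot.tip_extent)
a=cv2.imread('pics/top0.png');
E
```

```text
top [[-0.0, -1.0, 0.07, 451.17], [-1.0, 0.0, -0.0, 14.39], [0.0, -0.07, -1.0, 1024.26], [0.0, 0.0, 0.0, 1.0]] 452.3373795726685
scene [[0.45, 0.73, -0.52, 923.41], [0.89, -0.37, 0.26, -204.05], [-0.0, -0.58, -0.81, 700.77], [0.0, 0.0, 0.0, 1.0]] 403.68019383937724
{'time': 0.1, 'joint_positions': array([ 1.01797829e+00,  3.42622749e-01,  1.52489392e+00, -2.02164731e-07,
        1.27539146e+00, -1.46001431e-01]), 'dq': array([ 0.00100223, -0.00105208, -0.00151223,  0.00050598, -0.0009276 ,
        0.00075463]), 'tau': array([ 1.63147000e-03, -4.32004058e+01, -2.44696552e+01,  7.18649849e-02,
        5.26074821e-02, -5.79013181e-05]), 'tool_pos': array([207.54897254, 481.88934539, 251.13978235]), 'tcp_rot': array([-1.71665079,  1.56948085, -2.12346734]), 'contact_force': array([-0.15788433,  0.40742556, -0.37994587]), 'moment': array([-0.02213674, -0.00807294,  0.01136572]), 'grip_width': 91.7628897261429} 25.0
```

View pics/top0.png

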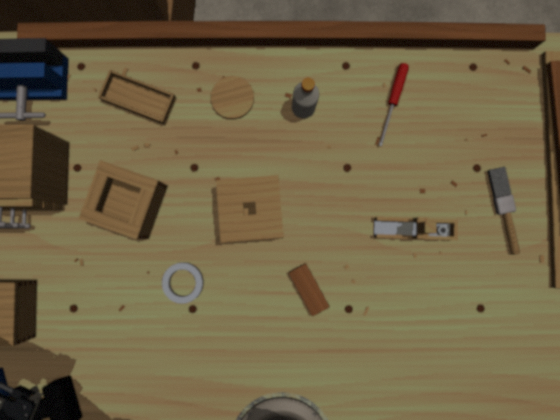

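View pics/scene0.png

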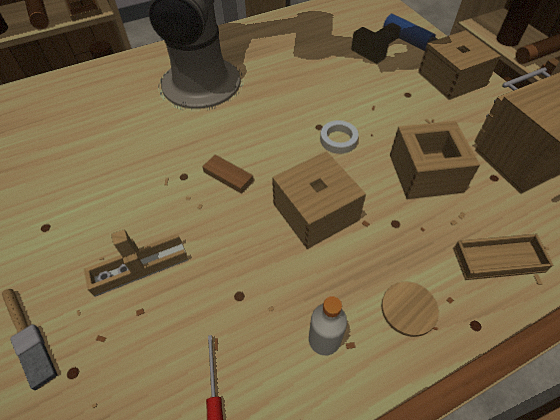

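The top view shows the chute at about (373–457, 228), with its open end left (+y) and the nuts near (443, 230). The big-opening box is at about (122, 200) and the decoy at (249, 209). I'll enlarge both for precision.

Run:
```python
from h import *
a=cv2.imread('pics/top0.png')
A=cv2.resize(a[205:255,365:465],None,fx=8,fy=8,interpolation=cv2.INTER_CUBIC)[:300*1,:]
B=cv2.resize(a[150:250,70:180],None,fx=5,fy=5,interpolation=cv2.INTER_CUBIC)
A=cv2.resize(a[212:247,365:465],None,fx=8,fy=8,interpolation=cv2.INTER_CUBIC)
A=cv2.convertScaleAbs(A,alpha=1.6);B=cv2.convertScaleAbs(B,alpha=1.6)
cv2.imwrite('pics/cropA.png',A);cv2.imwrite('pics/cropB.png',B)
```

```text
(no output)
```

View pics/cropA.png

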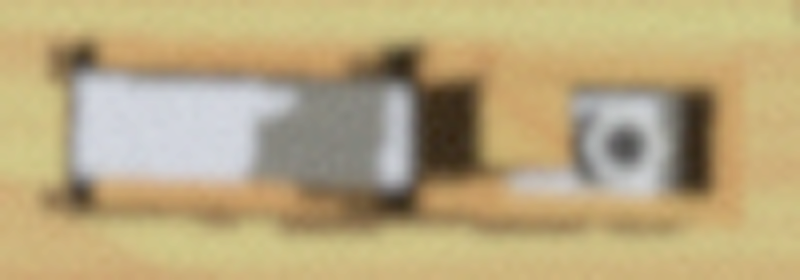

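View pics/cropB.png

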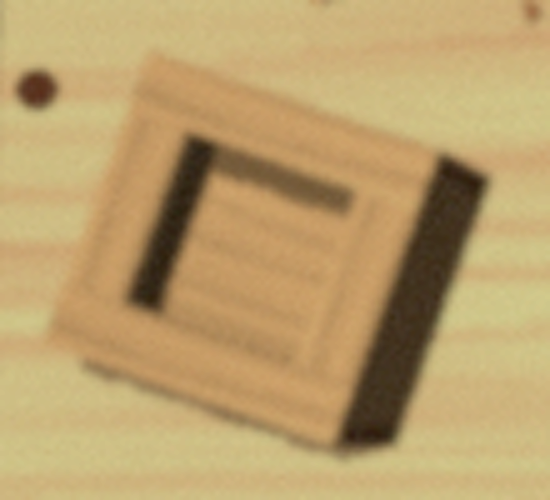

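Crop A shows the trough from x≈65 to 742, the post top at about (480–575, 70–165), and nut 1 at (627, 145). Crop B shows the box-top corners at (150,55), (445,158), (340,445) and (50,340).

Run:
```python
from h import *
B=np.array([(150,55),(445,158),(340,445),(50,340)])/5-.4+[70,150]
b=px2w('top0.png',B,92);print(b.round(1),b.mean(0));print(np.linalg.norm(np.diff(b,axis=0),axis=1),[np.degrees(np.arctan2(*(b[i]-b[j])[1::-1])) for i,j in((0,1),(3,2),(0,3),(1,2))])
A=lambda l:np.array(l)/8-.44+[365,212]
c=px2w('top0.png',A([(68,45),(68,203),(742,55),(742,220)]),32);print(c.round(1),c.mean(0))
p=px2w('top0.png',A([(527,118)]),118);n=px2w('top0.png',A([(627,145)]),16);print(p,n)
m=(c[0]+c[1])/2-(c[2]+c[3])/2;print(np.linalg.norm(m),np.degrees(np.arctan2(m[1],m[0])))
# scene overlay: chute hypoth.
from scipy.spatial.transform import Rotation as R
x=np.radians(np.degrees(np.arctan2(m[1],m[0])));u=np.array([np.cos(x),np.sin(x),0]);v=np.array([-u[1],u[0],0])
o=c.mean(0)*[1,1,0]
P=[o+u*sx*90+v*sy*23+[0,0,h] for sx in(-1,1) for sy in(-1,1) for h in(0,32)]+[o+u*sx*12+v*sy*12+[0,0,118] for sx in(-1,1) for sy in(-1,1)]
P+=list(b)
im=cv2.imread('pics/scene0.png');im=cv2.convertScaleAbs(im,alpha=1.4)
im=cv2.resize(im[90:310,70:490],None,fx=1.9,fy=1.9)
for q in w2px('scene0.png',P):cv2.circle(im,tuple(((q-[70,90])*1.9).astype(int)),3,(0,0,255),1)
cv2.imwrite('pics/ov.png',im)
print(R.from_euler('xyz',bot.get_obs()['tcp_rot']).as_matrix().round(3))
```

```text
[[620.4 381.4  92. ]
 [576.7 256.3  92. ]
 [457.5 297.9  92. ]
 [500.9 420.2  92. ]] [538.87158966 338.94810396  92.        ]
[132.47489518 126.21710204 129.80533114] [np.float64(70.7671074842881), np.float64(70.48421235528166), np.float64(-18.000327217186666), np.float64(-19.218953576512195)]
[[ 505.  -201.7   32. ]
 [ 461.6 -201.1   32. ]
 [ 502.2 -389.4   32. ]
 [ 456.5 -388.3   32. ]] [ 481.31489729 -295.12283563   32.        ]
[[ 481.86755525 -299.06060139  118.        ]] [[ 477.71488044 -362.55539676   16.        ]]
187.50531761835657 88.79874563945265
[[-0.001  0.396  0.918]
 [-0.001  0.918 -0.396]
 [-1.    -0.001 -0.   ]]
```

View pics/ov.png

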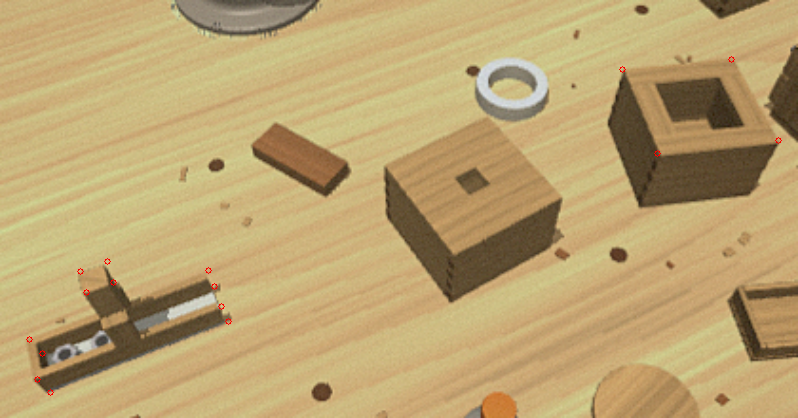

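The overlay agrees within a few mm: the chute is at about (482, -297) with yaw 89°, and the box is centred at (539, 339). I'll grip the post with the jaws along the chute's x, so tilting loads the pads flat instead of pivoting in them. First I'll travel to above the post.

```bash
python3 -m crank '[{"linear":[0,0,0],"delta_rot":[-7.4,0,0],"fingers":1},{"linear":[0,0,0],"delta_rot":[-7.4,0,0],"fingers":1},{"linear":[0,0,0],"delta_rot":[-7.5,0,0],"fingers":1},{"linear":[0,0,4],"delta_rot":[0,0,0],"fingers":1},{"linear":[0,0,4],"delta_rot":[0,0,0],"fingers":1}]'
python3 -m crank '[{"linear":[0,-4,1.2],"delta_rot":[0,0,0],"fingers":1},{"linear":[0,-4,1.2],"delta_rot":[0,0,0],"fingers":1},{"linear":[0,-4,1.2],"delta_rot":[0,0,0],"fingers":1},{"linear":[0,-4,1.2],"delta_rot":[0,0,0],"fingers":1},{"linear":[0,-4,1.2],"delta_rot":[0,0,0],"fingers":1}]'
python3 - <<'E'
from h import *
o=bot.get_obs();from scipy.spatial.transform import Rotation as R
print(o['time'],o['joint_positions'].round(2),R.from_euler('xyz',o['tcp_rot']).as_matrix().round(3))
E
```

```text
time: 0.6
tool_pos: [287.8, 480.9, 251.7]
tcp_rot: [-2.675, 1.571, -2.69]
contact_force: [0.3, 1.7, 0.3]
grip_width: 91.9
time: 1.1
tool_pos: [344.1, 278.1, 251.4]
tcp_rot: [-2.523, 1.57, -2.54]
contact_force: [0.8, -0.5, 0.7]
grip_width: 91.9
1.1 [ 0.51  0.19  1.73 -0.    1.22 -1.05] [[-0.     0.017  1.   ]
 [-0.     1.    -0.017]
 [-1.    -0.    -0.   ]]
```

```bash
for i in 1 2 3; do python3 -m crank '[{"linear":[0,-3.8,0.85],"delta_rot":[0,0,0],"fingers":1},{"linear":[0,-3.8,0.85],"delta_rot":[0,0,0],"fingers":1},{"linear":[0,-3.8,0.85],"delta_rot":[0,0,0],"fingers":1},{"linear":[0,-3.8,0.85],"delta_rot":[0,0,0],"fingers":1},{"linear":[0,-3.8,0.85],"delta_rot":[0,0,0],"fingers":1}]' | grep pos; done
python3 -m crank '[{"linear":[0,0,0],"delta_rot":[0,0,0],"fingers":1},{"linear":[0,0,0],"delta_rot":[0,0,0],"fingers":1},{"linear":[0,0,0],"delta_rot":[0,0,0],"fingers":1},{"linear":[0,0,0],"delta_rot":[0,0,0],"fingers":1},{"linear":[0,0,0],"delta_rot":[0,0,0],"fingers":1}]'
python3 -c "
from h import *
c=snap('wrist','w0.png');print(c['pose'].round(2));print(w2px('w0.png',[[482,-297,118]]+[[482+a,-297+b,118] for a in(-12,12) for b in (-12,12)]))"
```

```text
tool_pos: [383.1, 87.5, 251.6]
tool_pos: [422.3, -103.3, 251.5]
tool_pos: [461.5, -293.9, 251.3]
time: 3.1
tool_pos: [461.7, -291.5, 252.0]
tcp_rot: [-0.124, 1.571, -0.14]
contact_force: [0.9, -0.8, -0.0]
grip_width: 92.0
[[ 2.0000e-02  9.7000e-01  2.6000e-01  3.9317e+02]
 [ 1.0000e+00 -2.0000e-02 -0.0000e+00 -2.9015e+02]
 [ 0.0000e+00  2.6000e-01 -9.7000e-01  3.8497e+02]
 [ 0.0000e+00  0.0000e+00  0.0000e+00  1.0000e+00]]
[[273.77445862 226.07301572]
 [259.03671081 212.57483058]
 [287.90876922 212.12809155]
 [259.9630587  239.69482544]
 [288.19295465 239.26986024]]
```

View pics/w0.png

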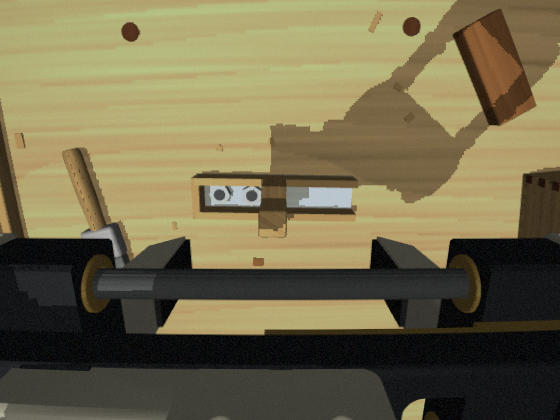

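The wrist view shows the post top at (259–287, 211–238), within 1 px of the prediction, and the chute is aligned with the tool. I'll descend and grip.

```bash
python3 -m crank '[{"linear":[0,-0.25,1.05],"delta_rot":[0,0,0],"fingers":1},{"linear":[0,-0.25,1],"delta_rot":[0,0,0],"fingers":1},{"linear":[3.5,0,0],"delta_rot":[0,0,0],"fingers":1},{"linear":[3.5,0,0],"delta_rot":[0,0,0],"fingers":1},{"linear":[3,0,0],"delta_rot":[0,0,0],"fingers":1}]'
python3 -m crank '[{"linear":[2,0,0],"delta_rot":[0,0,0],"fingers":1},{"linear":[1.7,0,0],"delta_rot":[0,0,0],"fingers":1},{"linear":[1.5,0,0],"delta_rot":[0,0,0],"fingers":1},{"linear":[0,0,0],"delta_rot":[0,0,0],"fingers":1},{"linear":[0,0,0],"delta_rot":[0,0,0],"fingers":1}]'
for i in 1 2 3; do python3 -m crank '[{"linear":[0,0,0],"delta_rot":[0,0,0],"fingers":0.2},{"linear":[0,0,0],"delta_rot":[0,0,0],"fingers":0.2},{"linear":[0,0,0],"delta_rot":[0,0,0],"fingers":0.2},{"linear":[0,0,0],"delta_rot":[0,0,0],"fingers":0.2},{"linear":[0,0,0],"delta_rot":[0,0,0],"fingers":0.2}]'; done
```

```text
time: 3.65
tool_pos: [482.7, -297.7, 150.0]
tcp_rot: [1.841, 1.57, 1.824]
contact_force: [0.9, 0.4, 0.5]
grip_width: 92.0
time: 4.15
tool_pos: [482.7, -298.0, 99.7]
tcp_rot: [0.918, 1.571, 0.901]
contact_force: [1.2, 0.1, -0.1]
grip_width: 91.6
time: 4.65
tool_pos: [482.1, -297.8, 99.9]
tcp_rot: [-0.404, 1.57, -0.421]
contact_force: [-0.1, 1.5, -0.1]
grip_width: 56.2
time: 5.15
tool_pos: [482.1, -297.8, 99.7]
tcp_rot: [-0.489, 1.571, -0.507]
contact_force: [0.2, -0.1, -1.1]
grip_width: 24.1
time: 5.65
tool_pos: [482.1, -297.8, 99.7]
tcp_rot: [-0.277, 1.571, -0.295]
contact_force: [0.7, -1.4, -0.3]
grip_width: 23.7
```

```bash
python3 -m crank '[{"linear":[-0.3,0,0],"delta_rot":[0,0,0],"fingers":0.1},{"linear":[-0.7,0,0],"delta_rot":[0,0,0],"fingers":0.1},{"linear":[-1.2,0,0],"delta_rot":[0,0,0],"fingers":0.1},{"linear":[-1.8,0,0],"delta_rot":[0,0,0],"fingers":0.1},{"linear":[-2,0,0],"delta_rot":[0,0,0],"fingers":0.1}]'
python3 -m crank '[{"linear":[-2.3,0,0],"delta_rot":[0,0,0],"fingers":0.1},{"linear":[-2.3,0,0],"delta_rot":[0,0,0],"fingers":0.1},{"linear":[-2,0,0],"delta_rot":[0,0,0],"fingers":0.1},{"linear":[-1.4,0,0],"delta_rot":[0,0,0],"fingers":0.1},{"linear":[-0.7,0,0],"delta_rot":[0,0,0],"fingers":0.1}]'
python3 -m crank '[{"linear":[-0.3,0,0],"delta_rot":[0,0,0],"fingers":0.1},{"linear":[0,0,0],"delta_rot":[0,0,0],"fingers":0.1},{"linear":[0,0,0],"delta_rot":[0,0,0],"fingers":0.1},{"linear":[0,0,0],"delta_rot":[0,0,0],"fingers":0.1},{"linear":[0,0,0],"delta_rot":[0,0,0],"fingers":0.1}]'
python3 -c "
from h import *
snap('scene','s1.png');im=cv2.imread('pics/s1.png');cv2.imwrite('pics/s1c.png',cv2.convertScaleAbs(cv2.resize(im[130:330,20:290],None,fx=2.9,fy=2.9,interpolation=cv2.INTER_CUBIC),alpha=1.5))"
```

```text
time: 6.15
tool_pos: [481.9, -297.5, 160.8]
tcp_rot: [2.132, 1.57, 2.114]
contact_force: [0.8, -0.3, -3.5]
grip_width: 23.7
time: 6.65
tool_pos: [482.4, -297.9, 249.2]
tcp_rot: [-0.613, 1.568, -0.63]
contact_force: [-0.1, -0.5, -2.4]
grip_width: 24.0
time: 7.15
tool_pos: [481.9, -297.7, 249.1]
tcp_rot: [2.371, 1.57, 2.353]
contact_force: [0.8, -0.6, -2.6]
grip_width: 23.7
```

View pics/s1c.png

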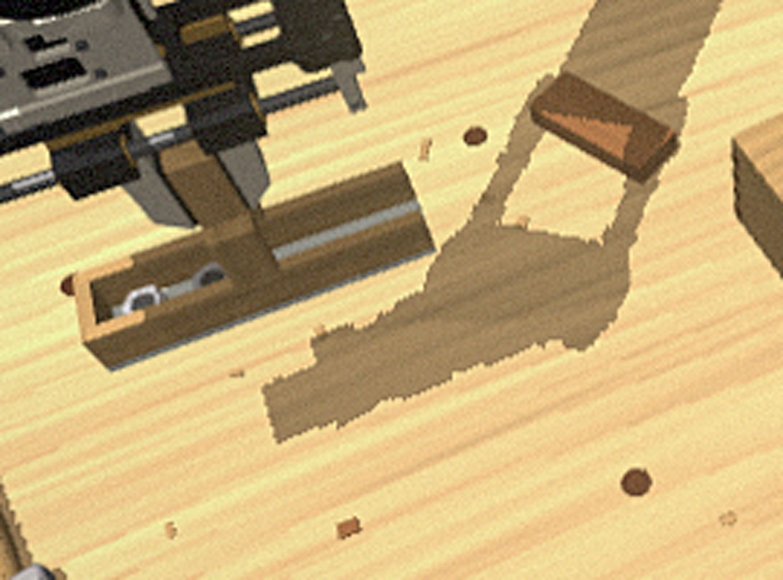

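Both nuts are still in the chute and it's level, base at about 149 mm. I'll move it gently across to the box.

```bash
python3 -m crank '[{"linear":[0,0.5,0],"delta_rot":[0,0,0],"fingers":0.1},{"linear":[0,1,0],"delta_rot":[0,0,0],"fingers":0.1},{"linear":[0,1.5,0],"delta_rot":[0,0,0],"fingers":0.1},{"linear":[0,2,0],"delta_rot":[0,0,0],"fingers":0.1},{"linear":[0,2,0],"delta_rot":[0,0,0],"fingers":0.1}]' | grep pos
for i in 1 2 3 4; do python3 -m crank '[{"linear":[0,2,0.05],"delta_rot":[0,0,0],"fingers":0.1},{"linear":[0,2,0.05],"delta_rot":[0,0,0],"fingers":0.1},{"linear":[0,2,0.05],"delta_rot":[0,0,0],"fingers":0.1},{"linear":[0,2,0.05],"delta_rot":[0,0,0],"fingers":0.1},{"linear":[0,2,0.05],"delta_rot":[0,0,0],"fingers":0.1}]'|grep pos;done
python3 -m crank '[{"linear":[0,2,0],"delta_rot":[0,0,0],"fingers":0.1},{"linear":[0,1.5,0],"delta_rot":[0,0,0],"fingers":0.1},{"linear":[0,1,0],"delta_rot":[0,0,0],"fingers":0.1},{"linear":[0,0.7,0],"delta_rot":[0,0,0],"fingers":0.1},{"linear":[0,0.4,0],"delta_rot":[0,0,0],"fingers":0.1}]'|grep pos
for i in 1 2; do python3 -m crank '[{"linear":[0,0,0],"delta_rot":[1.8,0,0],"fingers":0.1},{"linear":[0,0,0],"delta_rot":[1.8,0,0],"fingers":0.1},{"linear":[0,0,0],"delta_rot":[1.8,0,0],"fingers":0.1},{"linear":[0,0,0],"delta_rot":[1.8,0,0],"fingers":0.1},{"linear":[0,0,0],"delta_rot":[1.8,0,0],"fingers":0.1}]';done
python3 -c "
from h import *
snap('top','t2.png');im=cv2.imread('pics/t2.png');cv2.imwrite('pics/t2c.png',cv2.convertScaleAbs(cv2.resize(im[130:270,60:240],None,fx=4,fy=4,interpolation=cv2.INTER_CUBIC),alpha=1.5))
from scipy.spatial.transform import Rotation as R
o=bot.get_obs();M=R.from_euler('xyz',o['tcp_rot']).as_matrix();print(o['joint_positions'].round(2),M.round(3),o['tool_pos'])
l=o['tool_pos']+M@[99.7,90,0];print('lip',l)
print('need',M.T@(np.array([530.8,315.3,102])-l))"
```

```text
tool_pos: [483.1, -225.9, 249.7]
tool_pos: [487.2, -125.7, 249.9]
tool_pos: [491.2, -25.9, 249.9]
tool_pos: [495.2, 73.9, 249.9]
tool_pos: [499.3, 173.8, 249.9]
tool_pos: [501.1, 228.4, 249.7]
time: 10.7
tool_pos: [501.4, 227.4, 249.7]
tcp_rot: [-1.752, 1.571, -1.928]
contact_force: [0.5, 0.9, -2.5]
grip_width: 23.6
time: 11.2
tool_pos: [501.4, 227.4, 249.7]
tcp_rot: [-1.407, 1.571, -1.741]
contact_force: [-1.1, -0.8, -1.9]
grip_width: 24.0
[ 0.29  0.39  1.46 -0.    1.29 -0.95] [[-0.     0.329  0.944]
 [-0.     0.944 -0.329]
 [-1.    -0.     0.   ]] [501.38836206 227.41784947 249.7334625 ]
lip [531.01724343 312.38391029 150.01893047]
need [48.01844939  2.6897528  -1.16713572]
```

View pics/t2c.png

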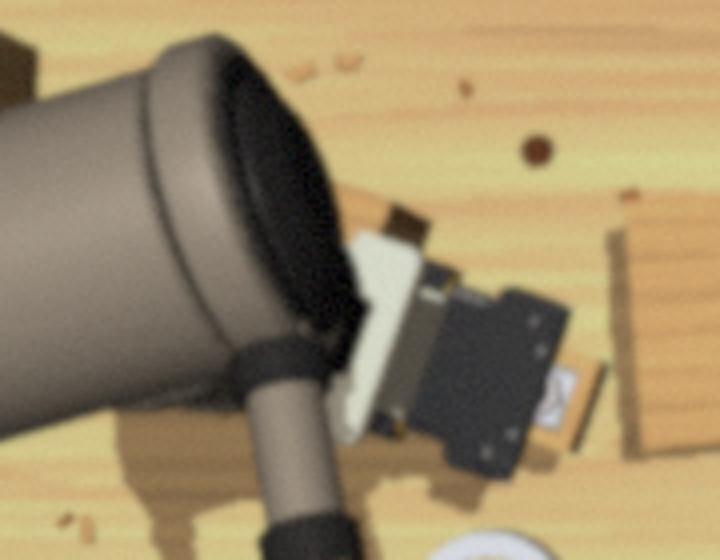

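The arm hides the box from above, but a nut is still visible at the closed end, around (557, 393). I'll descend and check from the wrist.

```bash
python3 -m crank '[{"linear":[0.5,0.07,-0.02],"delta_rot":[0,0,0],"fingers":0.1},{"linear":[1,0.1,-0.05],"delta_rot":[0,0,0],"fingers":0.1},{"linear":[1.4,0.1,-0.05],"delta_rot":[0,0,0],"fingers":0.1},{"linear":[1.2,0,0],"delta_rot":[0,0,0],"fingers":0.1},{"linear":[0.6,0,0],"delta_rot":[0,0,0],"fingers":0.1}]'
python3 -c "
from h import *
snap('wrist','w3.png')
b=np.array([539,339,92]);a=np.radians(-19);X=np.array([np.cos(a),np.sin(a),0]);Y=np.array([-X[1],X[0],0])
P=[b+38*(i*X+j*Y) for i,j in((-1,-1),(-1,1),(1,1),(1,-1))]
im=cv2.convertScaleAbs(cv2.imread('pics/w3.png'),alpha=1.3)
for q in w2px('w3.png',P): cv2.circle(im,tuple(q.astype(int)),4,(0,0,255),1)
cv2.imwrite('pics/w3o.png',im)"
```

```text
time: 11.75
tool_pos: [500.3, 230.7, 200.8]
tcp_rot: [-2.511, 1.568, -2.842]
contact_force: [-0.4, 0.3, -2.2]
grip_width: 24.0
```

View pics/w3o.png

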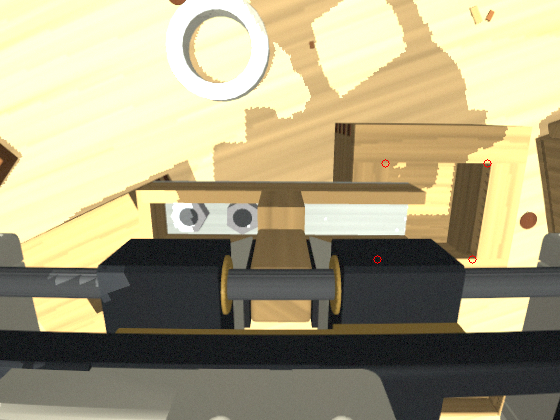

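The projected opening corners match the visible far edge, the lip sits inside the near edge, and both nuts are at about (188, 215) and (242, 215). I'll tilt about the lip.

```bash
python3 -m crank '[{"linear":[-0.31,0.35,0],"delta_rot":[0,0,-2],"fingers":0.1},{"linear":[-0.6,0.72,0],"delta_rot":[0,0,-4],"fingers":0.1},{"linear":[-0.6,0.72,0],"delta_rot":[0,0,-4],"fingers":0.1},{"linear":[-0.31,0.35,0],"delta_rot":[0,0,-2],"fingers":0.1},{"linear":[-0.31,0.35,0],"delta_rot":[0,0,-2],"fingers":0.1}]'
for i in 1 2; do python3 -m crank '[{"linear":[-0.31,0.35,0],"delta_rot":[0,0,-2],"fingers":0.1},{"linear":[-0.31,0.35,0],"delta_rot":[0,0,-2],"fingers":0.1},{"linear":[-0.31,0.35,0],"delta_rot":[0,0,-2],"fingers":0.1},{"linear":[-0.31,0.35,0],"delta_rot":[0,0,-2],"fingers":0.1},{"linear":[-0.31,0.35,0],"delta_rot":[0,0,-2],"fingers":0.1}]';done
python3 -m crank '[{"linear":[-0.31,0.35,0],"delta_rot":[0,0,-2],"fingers":0.1},{"linear":[-0.31,0.35,0],"delta_rot":[0,0,-2],"fingers":0.1},{"linear":[-0.31,0.35,0],"delta_rot":[0,0,-2],"fingers":0.1},{"linear":[0,0,0],"delta_rot":[0,0,0],"fingers":0.1},{"linear":[0,0,0],"delta_rot":[0,0,0],"fingers":0.1}]'
python3 -m crank '[{"linear":[0,0,0],"delta_rot":[0,0,0],"fingers":0.1},{"linear":[0,0,0],"delta_rot":[0,0,0],"fingers":0.1},{"linear":[0,0,0],"delta_rot":[0,0,0],"fingers":0.1},{"linear":[0,0,0],"delta_rot":[0,0,0],"fingers":0.1},{"linear":[0,0,0],"delta_rot":[0,0,0],"fingers":0.1}]'
python3 -c "
from h import *
snap('wrist','w4.png');snap('scene','s4.png')
from scipy.spatial.transform import Rotation as R
o=bot.get_obs();M=R.from_euler('xyz',o['tcp_rot']).as_matrix();print(o['joint_positions'].round(2),M.round(3),'lip',o['tool_pos']+M@[99.7,90,0])
a=cv2.imread('pics/w4.png')[60:330,120:540];b=cv2.imread('pics/s4.png')[70:270,340:540]
im=np.hstack([cv2.resize(a,(420,270)),cv2.resize(b,(270,270))]);cv2.imwrite('pics/c4.png',cv2.convertScaleAbs(im,alpha=1.5))"
```

```text
time: 12.3
tool_pos: [510.1, 256.9, 221.8]
tcp_rot: [-1.568, 1.326, -1.9]
contact_force: [0.7, 0.4, -3.4]
grip_width: 23.7
time: 12.8
tool_pos: [517.1, 276.9, 231.1]
tcp_rot: [-1.57, 1.152, -1.901]
contact_force: [0.9, 0.1, -3.0]
grip_width: 23.7
time: 13.3
tool_pos: [524.5, 298.4, 236.4]
tcp_rot: [-1.57, 0.978, -1.902]
contact_force: [-0.7, 0.1, -2.7]
grip_width: 23.8
time: 13.8
tool_pos: [528.8, 311.3, 237.3]
tcp_rot: [-1.571, 0.874, -1.902]
contact_force: [-0.2, -0.3, -2.3]
grip_width: 23.9
time: 14.3
tool_pos: [528.7, 311.0, 237.8]
tcp_rot: [-1.571, 0.873, -1.903]
contact_force: [-0.3, -0.0, -2.0]
grip_width: 24.2
[ 0.59  0.88  0.79 -0.44  2.02 -0.73] [[-0.209  0.25   0.945]
 [-0.608  0.724 -0.326]
 [-0.766 -0.643  0.   ]] lip [530.26109987 315.70859846 103.49313023]
```

View pics/c4.png

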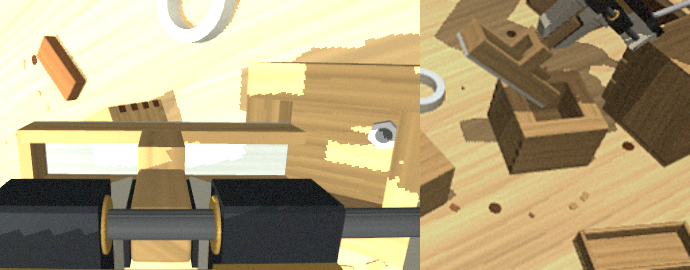

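One nut is visible through the big opening, and the visible part of the chute is empty. I'll level it by rotating in place, which raises the lip, back off, and check the box and chute.

```bash
for i in 1 2; do python3 -m crank '[{"linear":[-0.3,0,0],"delta_rot":[0,0,4],"fingers":0.1},{"linear":[0,0,0],"delta_rot":[0,0,4],"fingers":0.1},{"linear":[0,0,0],"delta_rot":[0,0,4],"fingers":0.1},{"linear":[0,0,0],"delta_rot":[0,0,4],"fingers":0.1},{"linear":[0,0,0],"delta_rot":[0,0,4],"fingers":0.1}]'|grep -E 'pos|rot';done
for i in 1 2; do python3 -m crank '[{"linear":[0,-3,0],"delta_rot":[-1.8,0,0],"fingers":0.1},{"linear":[0,-3,0],"delta_rot":[-1.8,0,0],"fingers":0.1},{"linear":[0,-3,0],"delta_rot":[-1.8,0,0],"fingers":0.1},{"linear":[0,-3,0],"delta_rot":[-1.8,0,0],"fingers":0.1},{"linear":[0,-3,0],"delta_rot":[-1.8,0,0],"fingers":0.1}]';done
python3 -c "
from h import *
snap('top','t5.png');snap('scene','s5.png')
from scipy.spatial.transform import Rotation as R
o=bot.get_obs();M=R.from_euler('xyz',o['tcp_rot']).as_matrix();print(o['joint_positions'].round(2),M.round(3))
a=cv2.imread('pics/t5.png')[140:260,60:180];b=cv2.imread('pics/s5.png')[60:280,130:490]
im=np.hstack([cv2.resize(a,(330,330)),cv2.resize(b,(470,287+43))]);cv2.imwrite('pics/c5.png',cv2.convertScaleAbs(im,alpha=1.7))"
```

```text
tool_pos: [529.2, 312.9, 240.2]
tcp_rot: [-1.57, 1.224, -1.902]
tool_pos: [529.4, 313.6, 243.0]
tcp_rot: [1.471, 1.569, 1.139]
time: 15.9
tool_pos: [488.9, 168.1, 242.9]
tcp_rot: [-1.945, 1.57, -2.118]
contact_force: [0.7, -1.0, -3.0]
grip_width: 23.8
time: 16.4
tool_pos: [472.4, 19.3, 243.0]
tcp_rot: [-2.303, 1.57, -2.319]
contact_force: [-0.2, -0.2, -1.8]
grip_width: 24.0
[-0.12  0.26  1.67 -0.    1.21 -1.67] [[-0.     0.02   1.   ]
 [-0.002  1.    -0.02 ]
 [-1.    -0.002 -0.   ]]
```

View pics/c5.png

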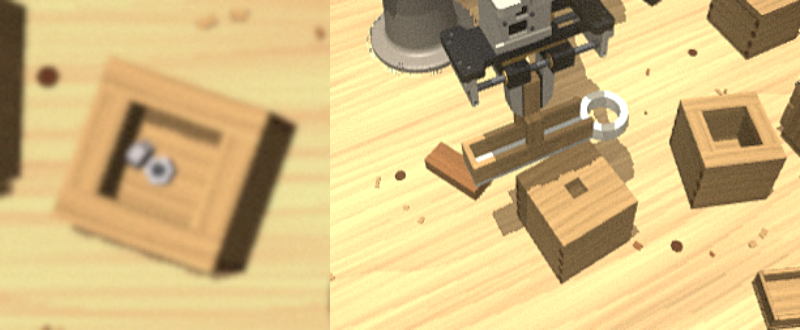

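Both nuts are inside the large-opening box, at (140, 154) and (160, 170) in the left view. Now I'll return the chute to its original spot.

```bash
for i in 1 2; do python3 -m crank '[{"linear":[0,-2,0.16],"delta_rot":[0,0,0],"fingers":0.1},{"linear":[0,-4,0.16],"delta_rot":[0,0,0],"fingers":0.1},{"linear":[0,-4,0.16],"delta_rot":[0,0,0],"fingers":0.1},{"linear":[0,-4,0.16],"delta_rot":[0,0,0],"fingers":0.1},{"linear":[0,-1.8,0.16],"delta_rot":[0,0,0],"fingers":0.1}]'|grep pos;done
for i in 1 2; do python3 -m crank '[{"linear":[1,0,0],"delta_rot":[0,0,0],"fingers":0.1},{"linear":[1.4,0,0],"delta_rot":[0,0,0],"fingers":0.1},{"linear":[1.4,0,0],"delta_rot":[0,0,0],"fingers":0.1},{"linear":[1.4,0,0],"delta_rot":[0,0,0],"fingers":0.1},{"linear":[1.2,0,0],"delta_rot":[0,0,0],"fingers":0.1}]';done
```

```text
tool_pos: [478.1, -140.0, 242.9]
tool_pos: [483.3, -298.3, 242.6]
time: 18.0
tool_pos: [483.4, -293.7, 177.5]
tcp_rot: [2.251, 1.569, 2.234]
contact_force: [1.0, -0.3, -2.0]
grip_width: 23.8
time: 18.5
tool_pos: [483.6, -295.1, 113.9]
tcp_rot: [2.067, 1.57, 2.05]
contact_force: [0.1, 0.1, -2.7]
grip_width: 23.7
```

```bash
python3 -m crank '[{"linear":[0.5,0,0],"delta_rot":[0,0,0],"fingers":0.1},{"linear":[0.4,0,0],"delta_rot":[0,0,0],"fingers":0.1},{"linear":[0.3,0,0],"delta_rot":[0,0,0],"fingers":0.1},{"linear":[0.15,0,0],"delta_rot":[0,0,0],"fingers":0.1},{"linear":[0,0,0],"delta_rot":[0,0,0],"fingers":0.1}]'
python3 -m crank '[{"linear":[0.05,0,0],"delta_rot":[0,0,0],"fingers":0.1},{"linear":[0,0,0],"delta_rot":[0,0,0],"fingers":0.1},{"linear":[0,0,0],"delta_rot":[0,0,0],"fingers":0.1},{"linear":[0,0,0],"delta_rot":[0,0,0],"fingers":0.1},{"linear":[0,0,0],"delta_rot":[0,0,0],"fingers":0.1}]'
```

```text
time: 19.0
tool_pos: [483.6, -295.8, 101.4]
tcp_rot: [-0.493, 1.57, -0.51]
contact_force: [0.2, -0.1, -2.2]
grip_width: 24.1
time: 19.5
tool_pos: [483.6, -295.7, 100.8]
tcp_rot: [0.155, 1.571, 0.137]
contact_force: [0.4, 0.4, -2.6]
grip_width: 24.0
```

Not touching yet, since the full weight is still carried. I'll lower 1 mm more.

```bash
python3 -m crank '[{"linear":[0.05,0,0],"delta_rot":[0,0,0],"fingers":0.1},{"linear":[0.05,0,0],"delta_rot":[0,0,0],"fingers":0.1},{"linear":[0.03,0,0],"delta_rot":[0,0,0],"fingers":0.1},{"linear":[0,0,0],"delta_rot":[0,0,0],"fingers":0.1},{"linear":[0,0,0],"delta_rot":[0,0,0],"fingers":0.1}]'
```

```text
time: 20.0
tool_pos: [483.6, -295.7, 99.7]
tcp_rot: [-0.144, 1.571, -0.162]
contact_force: [-0.9, 1.2, 1.6]
grip_width: 23.8
```

The force has changed sign, so the chute is resting on the bench. I'll open, retreat straight up and check.

```bash
for i in 1 2 3; do python3 -m crank '[{"linear":[0,0,0],"delta_rot":[0,0,0],"fingers":1},{"linear":[0,0,0],"delta_rot":[0,0,0],"fingers":1},{"linear":[0,0,0],"delta_rot":[0,0,0],"fingers":1},{"linear":[0,0,0],"delta_rot":[0,0,0],"fingers":1},{"linear":[0,0,0],"delta_rot":[0,0,0],"fingers":1}]'|grep width;done
for i in 1 2; do python3 -m crank '[{"linear":[-1,0,0],"delta_rot":[0,0,0],"fingers":1},{"linear":[-2,0,0],"delta_rot":[0,0,0],"fingers":1},{"linear":[-2,0,0],"delta_rot":[0,0,0],"fingers":1},{"linear":[-2,0,0],"delta_rot":[0,0,0],"fingers":1},{"linear":[-1,0,0],"delta_rot":[0,0,0],"fingers":1}]';done
python3 -m crank '[{"linear":[0,0,0],"delta_rot":[0,0,0],"fingers":1},{"linear":[0,0,0],"delta_rot":[0,0,0],"fingers":1},{"linear":[0,0,0],"delta_rot":[0,0,0],"fingers":1},{"linear":[0,0,0],"delta_rot":[0,0,0],"fingers":1},{"linear":[0,0,0],"delta_rot":[0,0,0],"fingers":1}]'
python3 -c "
from h import *
snap('top','t6.png');snap('scene','s6.png')
a=cv2.imread('pics/t6.png')[140:260,60:180];b=cv2.imread('pics/s6.png')[60:320,40:490]
im=np.hstack([cv2.resize(a,(270,270)),cv2.resize(b,(467,270))]);cv2.imwrite('pics/c6.png',cv2.convertScaleAbs(im,alpha=1.7))"
```

```text
grip_width: 59.2
grip_width: 91.5
grip_width: 91.8
time: 22.0
tool_pos: [484.2, -296.2, 182.0]
tcp_rot: [-0.638, 1.567, -0.656]
contact_force: [-0.9, 0.6, -0.3]
grip_width: 91.6
time: 22.5
tool_pos: [483.8, -295.9, 261.0]
tcp_rot: [-0.626, 1.569, -0.643]
contact_force: [0.2, -0.4, -0.4]
grip_width: 91.9
time: 23.0
tool_pos: [483.4, -295.6, 258.8]
tcp_rot: [2.4, 1.57, 2.382]
contact_force: [-0.2, 0.2, -0.4]
grip_width: 91.5
```

View pics/c6.png

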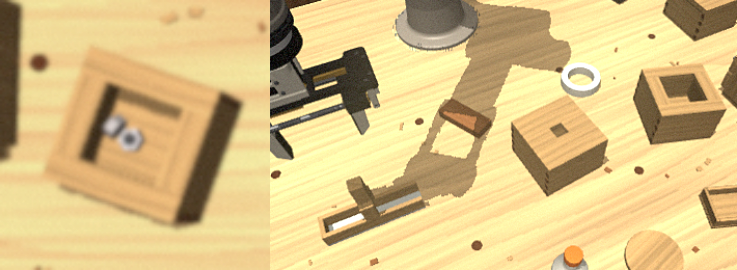

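The final view shows both nuts in the large-opening box, unmoved since the previous picture, and the empty chute standing upright with the gripper clear. I'm handing in.

```bash
python3 -c "
from h import *
s=120/270
print(px2w('t6.png',[(60+115*s,140+127*s),(60+131*s,140+139*s)],15).round(0))
print(workorder.close_job())"
```

```text
[[553. 383.  15.]
 [541. 367.  15.]]
the job is handed in; nothing more can be done
None
```

I lifted the chute level with both nuts in it and poured them through the large square opening by tilting it 40° about its lip. I then stood the empty chute back at its original spot and let go, at about 23 s of the 58 s. The job is handed in; it reports no verdict.

**Nuts:** the last top view shows both in the large-opening box, unmoved between the last two pictures. They measure about (-1, 46) and (-7, 27) mm from its centre, within the 56 mm limit. Those figures assume both nuts are 15 mm up. One sits close to the far wall and may be leaning, so its position is less certain.

**Chute:** the scene view shows it empty and upright. It was released at the same tool height as when it was gripped (99.7 mm). I judged uprightness by eye, not by measurement.

**Robot:** the gripper is open and about 140 mm above the post, and the force reading is near zero. The fingers stayed at post height, so they never came near the nuts.

No check failed or disagreed. I viewed 11 pictures, one over the budget of 10.

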